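Tip the power pack into its charging dock

ROBOT

A 6-joint arm with a two-finger parallel gripper is mounted at the origin on a cart in front of the work surface, level with it; the furniture and walls round the work are solid. World frame = base frame: x ahead of the robot, y to its left, z up, the work surface at z = 0. Lengths are in m, angles in degrees, forces in N, time in s.
With the tool pointing down it reaches from about 0.375 to 0.9 m from the base axis. Payload 3.1 kg.
Tool frame: the origin (TCP) lies at the very end of the fingers, on their centre line; the grasp point (between the pads) lies 19 mm behind it; z points along the fingers, y is the line along which they close (so a half turn about z gives the same grasp; the last joint's range is limited). The gripper opens to 87 mm and grips with 3 to 60 N. Pads are 19 mm wide; open, the fingers measure 117 mm over their backs; the gripper's body (75 mm by 190 mm) begins 51 mm behind the grasp point.
Start: joints at [-84.368, 30.224, 82.088, -0, 67.689, -10.227], TCP at [0.171, -0.601, 0.223] pointing down, gripper open.
Joint ranges: [-176.69, 176.69], [-43.24, 126.21], [12.49, 139.97], [-82, 262], [0, 151.66], [-163.58, 163.58]. Speed limits (degrees/s): [159.86, 159.86, 180, 180, 180, 180].

INTERFACE

Orientations are given as a 3x3 rotation matrix whose columns are the frame's x, y, z axes.
In Python, from rig import * gives the robot as it stands.
- The arm moves only by the tool jog_arm, never from a script. Its arguments are lists of equal length, an entry for each row: "delta_pos": the shift along the world's x, y, z in cm, a list of three; "turn": the turn about the world's z in degrees; "grip": the closure, from 0 (fully open) to 1 (shut). In form: {"delta_pos": [[x, y, z], ...], "turn": [turn, ...], "grip": [grip, ...]}. A call has 1 to 12 rows; each row is the pose to reach, as a shift and turn from the pose commanded when the call began; what a row does not reach only later rows make up. A row lasts 1/8 s, in which the tool goes at most 62.5 mm and 10.7 degrees, less where a joint would pass 70% of its speed; a pose out of reach is approached as far as the arm can. A call with a gripper value outside its range is refused whole. The fingers move at their own pace and stop on an object; the grip force is fixed at half the most. Time passes only in rows, so rows that repeat a pose let the fingers close. It gives the time, the measured TCP pose, the force, the opening and the grip force at its end, in the units of the state.
- read_state(): the state, without advancing time (a new reading comes with each control period).
- capture(name): name is "scene" or "top" or "wrist"; returns a dict with "color" (420x560x3 uint8, blue, green, red), "fovy" (degrees; the focal length in pixels is half the picture's height over the tangent of half this angle, whatever the lens; pixels are square), "cx", "cy" (the principal point, pixels), "camera_from_world" (4x4, takes a point from world to camera coordinates). Camera axes: x right, y up, looking along -z (the intrinsics and any distortion apply to the point x, -y, -z); pixel columns grow to the right and rows downward; lengths in m; the calibration is good to about 2 mm. The wrist camera is an equidistant fisheye: a pixel r from the principal point sees the ray r / f radians off the axis. A picture is of the moment at which its call begins. There is no depth.
- hand_in(): hands the job in; it is judged then, once.
The state is a dict: "time_s": time; "joint_positions": joint angles; "qvel": joint speeds; "tau": joint torques, N m; "position": TCP position; "tcp_rot": TCP orientation; "force": force on the tool from outside, world axes, zero at the start; "moment": the same for the moment, N m; "opening": opening from 0.0 (shut) to 1.0 (fully open); "grasp_force": force on a finger pad.
Only numpy, scipy, OpenCV 4.12 (cv2) and the standard library are available. Lean on these libraries where they do the work, as an engineer would, in place of code of your own. Each camera call takes 0.05 s, during which the arm holds its last target. There are 200 camera calls.

TASK

Put the trolley's power pack on charge; it is too wide to grip. Slide it, standing, square up to the front edge of the charging dock so that its foot meets the edge, then push high on its near face to tip it forward onto its side on the dock's bed, and push it along the bed by its near end until it is fully home against the contacts and the sprung catch has dropped into its groove. Go by feel and never push on the pack with more than 25 N, and leave the things round the dock where they are.

Things in the scene. Friction and masses are not known exactly. Their poses are not given: they have to be found in the camera images.
- power_pack: White and grey battery brick, 90 mm deep (x), 110 wide (y), 125 high (z), about 0.6 kg, smooth. Stands before the dock. Origin: centre of its foot, which faces the robot once it lies; z up while standing. Pushed above 80 mm it may tip early; once tilted 45 degrees over the edge it falls forward by itself. Near face (-x): catch groove 99 to 113 mm up, 6 deep, 42 wide, bevelled above it.
- charging_dock: Flat metal bed 12 mm high, 170 wide, fixed; its front edge is the stop. Origin: bench level under the middle of that edge; x into the dock, z up. Side rails 146 mm apart. Behind stands a dark contact head, bolted in long slots: its face, the end stop, is 145 to 180 mm behind the edge (not reported, find by feel). Its horns, 140 mm apart, narrowing to 118, centre the pack.
- dock_catch (a joint): Sprung steel catch, an arm hinged on top of the contact head, its nose 17 mm before the head's face, over the middle of the bed. Angle in rad, grows as it lifts: 0 with the dock empty, up to 0.17 as the nose rides up the pack's bevel, about 0.04 once it has dropped into the groove. Lifting it takes 8 to 15 N of push on the pack, more if the hand also bears down on it.
- wash_bottle: Small clear squeeze bottle, 41 mm across and 108 mm high, standing on the bench left of the dock (as the robot sees it). Origin under its centre. To be left alone.
- tube_rack: Grey five-place rack with capped tubes, 24 x 129 x 112 mm high, standing on the bench right of the dock. Origin under its centre, y along its length. To be left alone.
- scanner: Dark blue cordless barcode scanner lying on the bench, 64 x 172 x 36 mm. Origin under its centre, y along its length. To be left alone.
- contact_bar (a joint): Black sprung contact bar in the face of the contact head, 57 mm above the bench, standing 5 mm out when free. Metres pressed in: 0 free, 0.005 flush with the head's face, at least 0.003 while the catch holds the pack home. Spring 1.5 to 3 N.
There are look-alikes about, which are no part of the job. Leave any red look-alike of the power_pack alone.

How it is judged (in metres and radians):
On the way, in this order (a step that is already met when the one before it is completed fails the run):
1. the pack stands upright and square with its foot against the dock's front edge (x of power_pack in the frame of charging_dock above -0.053 m and angle between power_pack's own z axis and vertical below 0.15 rad and angle between the x axis of power_pack and the x axis of charging_dock, either way round below 0.12 rad), for 0.2 s.
2. the pack lies on its side on the dock's bed (angle between power_pack's own z axis and vertical above 1.45 rad and angle between power_pack's own y axis and vertical above 1.45 rad and z of power_pack in the frame of charging_dock above 0.05 m and x of power_pack in the frame of charging_dock above -0.06 m), for 0.2 s.
At the end, for the whole second after the job is handed in: The pack lies on its side on the bed (within 4 degrees), in line with the dock (within 3.4 degrees), presses the contact bar in by more than 2.5 mm, and the catch rests in the pack's groove (between 0.02 and 0.09 rad); pack and catch at rest (angle between power_pack's own z axis and vertical above 1.5 rad and angle between the z axis of power_pack and the x axis of charging_dock, either way round below 0.06 rad and value of joint dock_catch between 0.02 and 0.09 rad and velocity of joint dock_catch below 0.05 rad/s and linear speed of power_pack below 0.01 m/s and value of joint contact_bar above 0.0025 m); the robot touches nothing.
It fails at once if the robot pushes on the pack with more than 25 N (contact force between any of the fingers, the arm and power_pack above 25 N).
It fails at once if the bottle, the tube rack or the scanner is moved by more than 20 mm (distance of any of wash_bottle, tube_rack, scanner from where it was at the start of the episode above 0.02 m).
It also fails if it takes over 69 s, if anything falls off the work surface, if the arm or the gripper's body presses on something with over 40 N, if the wrist force passes 120 N, or if a joint passes its speed limit or range.

## Working session

There is one attempt and no reset: what is moved stays moved. The work goes in short steps, Python scripts to look and compute and a tool call to move; the robot and the scene stay as the last step left them, time stands still between calls to the robot, and variables do not carry over. Pictures are saved under pics/ and viewed, at most 10 in all, crops included, and the job is handed in when it is done.

Besides the shell and the picture viewer there is one more tool, called after ">>>" by a JSON object that holds its "api" and its "payload". jog_arm: Moves the arm, as the interface text tells. Its arguments: {"type":"object","properties":{"delta_pos":{"type":"array"},"turn":{"type":"array"},"grip":{"type":"array"}},"required":["delta_pos","turn","grip"]}

```bash
mkdir -p pics
cat > h.py <<'E'
from rig import *
import numpy as np, cv2
def snap(n,f):
    c=capture(n); cv2.imwrite('pics/'+f,c['color']); return c
def ray(c,u,v):
    f=c['color'].shape[0]/2/np.tan(np.radians(c['fovy']/2))
    d=np.array([(u-c['cx'])/f,-(v-c['cy'])/f,-1.]); M=np.array(c['camera_from_world']); R=M[:3,:3]
    return -R.T@M[:3,3], R.T@d
def onz(c,u,v,z):
    o,d=ray(c,u,v); return o+d*(z-o[2])/d[2]
def proj(c,p):
    f=c['color'].shape[0]/2/np.tan(np.radians(c['fovy']/2)); M=np.array(c['camera_from_world'])
    q=M[:3,:3]@np.array(p)+M[:3,3]; return c['cx']+f*q[0]/-q[2], c['cy']-f*q[1]/-q[2]
E
python3 - <<'E'
from h import *
import pickle
cs={n:snap(n,n+'0.png') for n in('scene','top')}
pickle.dump(cs,open('c0.pkl','wb'))
for n,c in cs.items(): print(n,c['fovy'],c['cx'],c['cy'],(-np.array(c['camera_from_world'])[:3,:3].T@np.array(c['camera_from_world'])[:3,3]).round(3))
s=read_state();print(s['force'],s['time_s'],s['tcp_rot'])
E
```

```text
scene 51.78124390729192 281.6855141543842 207.22233633920752 [1.259 0.246 0.971]
top 45.87023560785323 277.0413617745118 205.67426227375108 [0.329 0.143 1.276]
[0.10199111 0.50292618 0.44279912] 0.1 [[ 9.61924044e-01  2.73316808e-01 -2.36092845e-04]
 [ 2.73316746e-01 -9.61922163e-01  1.92562335e-03]
 [ 2.99202285e-04 -1.91683152e-03 -9.99998118e-01]]
```

View pics/scene0.png

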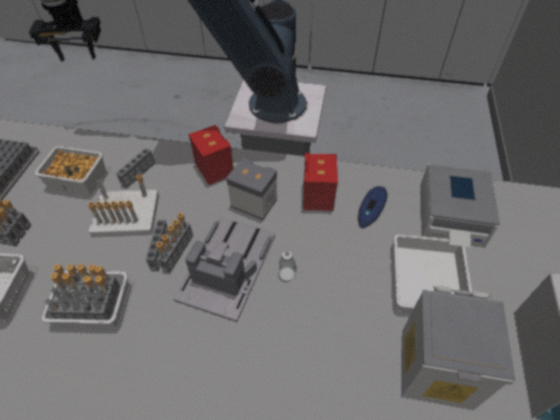

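View pics/top0.png

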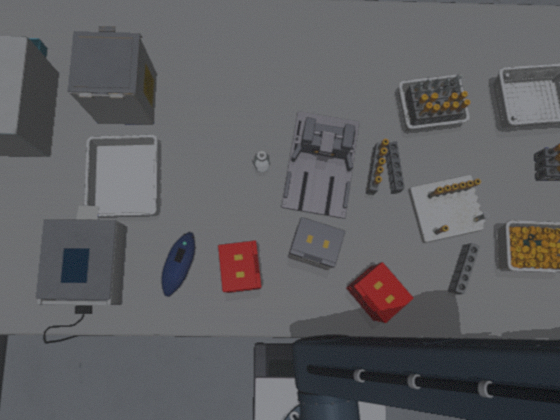

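Scene: the grey/white pack is at (253,190), with red look-alikes at (212,153) and (320,182), the dock at (228,262), the bottle at (287,266) and the rack at (168,240). Top: the pack is at (318,243), the dock at (322,165), reds at (239,266) and (380,292), the bottle at (262,161) and the scanner at (178,264). The grey one is the power pack because it isn't red and stands right in front of the dock. I'll confirm with an enlarged crop.

Run:
```python
from h import *
import pickle
cs=pickle.load(open('c0.pkl','rb'))
t=cs['top']['color'][105:280,225:425]; s=cs['scene']['color']
cv2.imwrite('pics/tc.png',cv2.convertScaleAbs(cv2.resize(t,(685,600),interpolation=cv2.INTER_CUBIC),alpha=1.8))
s=s[140:320,170:310]
cv2.imwrite('pics/sc.png',cv2.convertScaleAbs(cv2.resize(s,(466,600),interpolation=cv2.INTER_CUBIC),alpha=1.8))
```

```text
(no output)
```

View pics/tc.png

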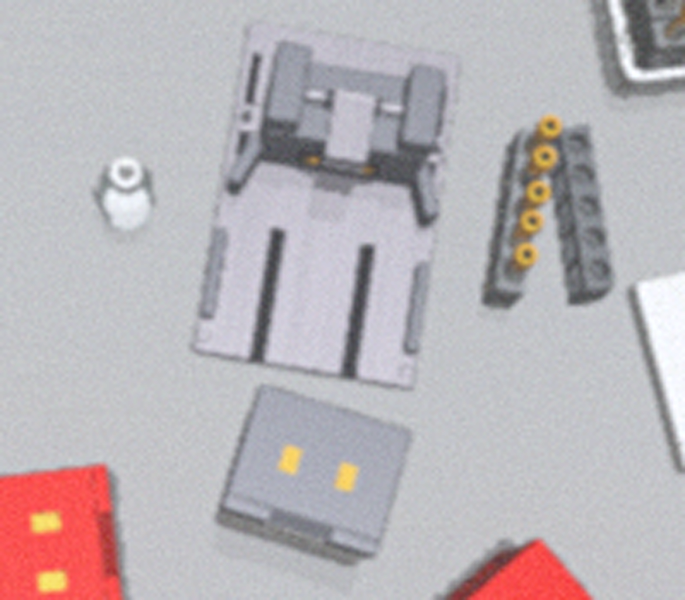

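View pics/sc.png

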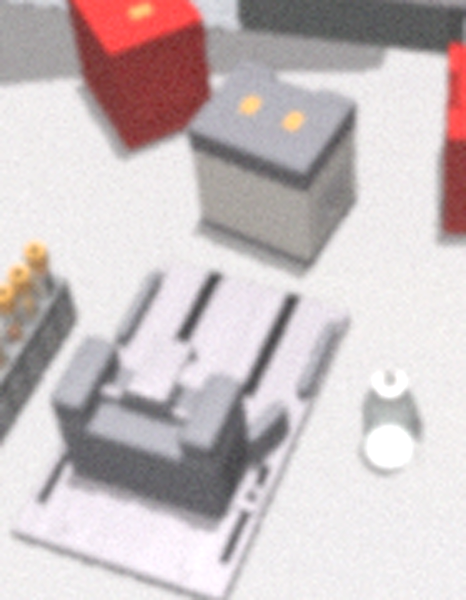

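Run:
```python
from h import *
import pickle
cs=pickle.load(open('c0.pkl','rb'))
c=cs['top'];s=cs['scene']
T=lambda x,y,z: onz(c,225+(x+.5)/3.425-.5,105+(y+.5)/3.4286-.5,z)
S=lambda x,y,z: onz(s,170+(x+.5)/3.3286-.5,140+(y+.5)/3.333-.5,z)
fl,fr,bl,br=[T(*p,.012) for p in((194,350),(411,387),(248,22),(458,62))]
print('dock',fl,fr,bl,br); 
print('S dock',S(348,318,.012),S(165,263,.012),S(222,598,.012),S(14,533,.012))
d=fl-fr; print('w',np.linalg.norm(d[:2]),'yaw from edge',np.degrees(np.arctan2(-d[0],d[1])))
for a,b in((fl,bl),(fr,br)): e=b-a;print('yaw side',np.degrees(np.arctan2(e[1],e[0])),np.linalg.norm(e[:2]))
P=[T(*p,.125) for p in((264,387),(411,432),(220,512),(374,557))]
print('pack',P,np.mean(P,0))
d=P[0]-P[1];print(np.linalg.norm(d[:2]),np.degrees(np.arctan2(-d[0],d[1])))
d=P[2]-P[3];print(np.linalg.norm(d[:2]),np.degrees(np.arctan2(-d[0],d[1])))
for a,b in((2,0),(3,1)): e=P[b]-P[a];print(np.degrees(np.arctan2(e[1],e[0])),np.linalg.norm(e[:2]))
print('S pack top',[S(*p,.125) for p in((308,188),(190,135),(355,100))])
print('S pack foot far',[S(*p,.0) for p in((303,272),(200,230))])
print('red',[T(*p,.125) for p in((105,466),(125,590),(540,541),(592,600))])
print('bottle',T(128,195,.05),'rack',[T(*p,.1) for p in((485,302),(612,290),(550,120))])
```

```text
dock [0.5742683  0.10032456 0.012     ] [ 0.54827865 -0.06431524  0.012     ] [0.83801205 0.05997117 0.012     ] [ 0.80816175 -0.10565641  0.012     ]
S dock [0.58289444 0.1023862  0.012     ] [ 0.55394707 -0.0605281   0.012     ] [0.83902958 0.05998934 0.012     ] [ 0.81638772 -0.10271046  0.012     ]
w 0.16667850472763676 yaw from edge -8.970551109605633
yaw side -8.69892262390889 0.26681297673533627
yaw side -9.038650866289617 0.26315074560509044
pack [array([0.527147  , 0.05570902, 0.125     ]), array([ 0.49735395, -0.04530791,  0.125     ]), array([0.4408664 , 0.08552795, 0.125     ]), array([ 0.41181048, -0.01882372,  0.125     ])] [0.46929446 0.01927633 0.125     ]
0.10531879070112773 -16.4324375687393
0.10832135849422538 -15.559455967057247
-19.065357353986425 0.09128806343602712
-17.202487928244945 0.08954941793791649
S pack top [array([0.54601817, 0.06541559, 0.125     ]), array([ 0.50755936, -0.03936657,  0.125     ]), array([0.44592331, 0.08382729, 0.125     ])]
S pack foot far [array([0.53392034, 0.0538738 , 0.        ]), array([ 5.04527610e-01, -4.40470208e-02, -1.11022302e-16])]
red [array([0.47111645, 0.16397406, 0.125     ]), array([0.38779046, 0.14902019, 0.125     ]), array([ 0.42396827, -0.13202405,  0.125     ]), array([ 0.3847366 , -0.16610379,  0.125     ])]
bottle [0.6840352  0.15196329 0.05      ] rack [array([ 0.59513341, -0.10381929,  0.1       ]), array([ 0.60538396, -0.19528345,  0.1       ]), array([ 0.73163554, -0.1547591 ,  0.1       ])]
```

The pack is confirmed: grey, with two gold contacts on top and the groove facing the robot. In dock frame the dock edge is at about (0.564,0.019) with yaw -9°. The pack is at about (0.474,0.019) with yaw -17°, so it sits about 14 mm too far right. I'll nudge it left from its right face first, then square it up with the open fingers.

>>> {"api": "jog_arm", "payload": {"delta_pos": [[6, 10, 0], [12, 20, 0], [18, 30, 0], [24, 41, 0], [30.4, 51, 0], [30.4, 51, 0], [30.4, 51, -5], [30.4, 51, -10], [30.4, 51, -15.2], [30.4, 51, -15.2]], "turn": [-5, -10, -15, -20, -24.8, -24.8, -24.8, -24.8, -24.8, -24.8], "grip": [1, 1, 1, 1, 1, 1, 1, 1, 1, 1]}}

```text
time_s: 1.35
position: [0.4673, -0.1043, 0.0872]
tcp_rot: [[0.988, -0.155, 0.002], [-0.155, -0.988, -0.001], [0.002, 0.001, -1.0]]
force: [-0.0, -0.4, 0.5]
opening: 0.018
grasp_force: 0.0
```

Run:
```python
from h import *
c=snap('scene','s1.png'); s=read_state(); print(s['position'],s['tcp_rot'][:,0],s['force'])
i=c['color'][80:300,150:330]
cv2.imwrite('pics/s1c.png',cv2.convertScaleAbs(cv2.resize(i,(490,600),interpolation=cv2.INTER_CUBIC),alpha=1.8))
```

```text
[ 0.46525242 -0.09928212  0.08167095] [ 0.98818762 -0.1529937  -0.00884039] [ 0.91235788  3.51150735 -1.91702367]
```

View pics/s1c.png

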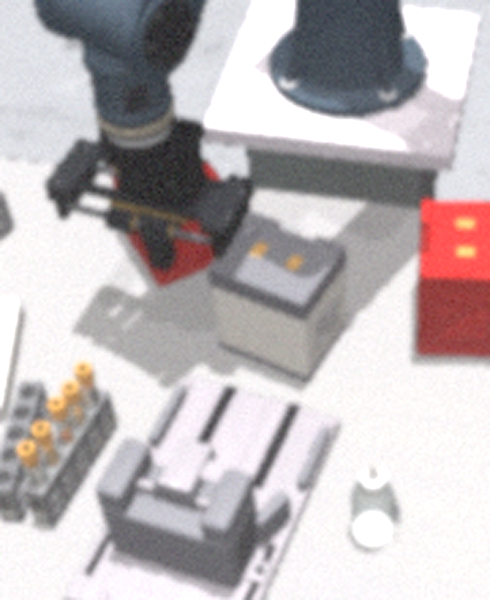

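The closed fingers are right of the pack, between it and the red one, and the gripper body is above both. I'll let the arm settle and read the force again.

>>> {"api": "jog_arm", "payload": {"delta_pos": [[0, 0, 0], [0, 0, 0]], "turn": [0, 0], "grip": [1, 1]}}

```text
time_s: 1.65
position: [0.4667, -0.1066, 0.089]
tcp_rot: [[0.988, -0.156, 0.002], [-0.156, -0.988, -0.001], [0.002, 0.001, -1.0]]
force: [0.4, -0.0, 0.3]
opening: 0.006
grasp_force: 0.0
```

>>> {"api": "jog_arm", "payload": {"delta_pos": [[0.2, 1.0, -1.0], [0.3, 1.7, -1.9], [0.5, 2.7, -1.9], [0.5, 2.7, -1.9], [0.5, 2.7, -1.9]], "turn": [0, 0, 0, 0, 0], "grip": [1, 1, 1, 1, 1]}}

```text
time_s: 2.28
position: [0.4715, -0.0785, 0.0694]
tcp_rot: [[0.988, -0.155, 0.001], [-0.155, -0.988, -0.0], [0.001, 0.0, -1.0]]
force: [0.9, 0.1, 0.8]
opening: 0.001
grasp_force: 0.0
```

>>> {"api": "jog_arm", "payload": {"delta_pos": [[0.05, 0.3, 0], [0.1, 0.6, 0], [0.15, 0.9, 0], [0.15, 0.9, 0]], "turn": [0, 0, 0, 0], "grip": [1, 1, 1, 1]}}

```text
time_s: 2.78
position: [0.4727, -0.0693, 0.0692]
tcp_rot: [[0.988, -0.155, -0.0], [-0.155, -0.988, 0.0], [-0.0, -0.0, -1.0]]
force: [0.5, -0.3, 0.4]
opening: 0.009
grasp_force: 0.0
```

>>> {"api": "jog_arm", "payload": {"delta_pos": [[0.05, 0.3, 0], [0.1, 0.6, 0], [0.1, 0.7, 0], [0.1, 0.7, 0]], "turn": [0, 0, 0, 0], "grip": [1, 1, 1, 1]}}

```text
time_s: 3.28
position: [0.4737, -0.0624, 0.0692]
tcp_rot: [[0.988, -0.155, -0.0], [-0.155, -0.988, 0.0], [-0.0, -0.0, -1.0]]
force: [-0.8, -0.9, -0.0]
opening: 0.007
grasp_force: 0.0
```

>>> {"api": "jog_arm", "payload": {"delta_pos": [[0.03, 0.2, 0], [0.06, 0.4, 0], [0.08, 0.5, 0]], "turn": [0, 0, 0], "grip": [1, 1, 1]}}

```text
time_s: 3.65
position: [0.4748, -0.0578, 0.0692]
tcp_rot: [[0.988, -0.155, 0.001], [-0.155, -0.988, -0.001], [0.001, 0.0, -1.0]]
force: [-0.1, -2.1, 0.1]
opening: 0.005
grasp_force: 0.8
```

>>> {"api": "jog_arm", "payload": {"delta_pos": [[0.03, 0.2, 0], [0.06, 0.4, 0], [0.08, 0.5, 0]], "turn": [0, 0, 0], "grip": [1, 1, 1]}}

```text
time_s: 4.03
position: [0.4755, -0.0526, 0.0692]
tcp_rot: [[0.988, -0.155, 0.0], [-0.155, -0.988, -0.0], [0.0, 0.0, -1.0]]
force: [0.7, -3.0, 0.4]
opening: 0.004
grasp_force: 1.0
```

>>> {"api": "jog_arm", "payload": {"delta_pos": [[0.03, 0.2, 0], [0.06, 0.4, 0], [0.09, 0.6, 0], [0.12, 0.7, 0], [0.12, 0.7, 0]], "turn": [0, 0, 0, 0, 0], "grip": [1, 1, 1, 1, 1]}}

```text
time_s: 4.65
position: [0.4765, -0.0454, 0.0692]
tcp_rot: [[0.988, -0.155, -0.0], [-0.155, -0.988, 0.0], [-0.0, -0.0, -1.0]]
force: [0.8, -1.8, 0.1]
opening: 0.006
grasp_force: 0.6
```

>>> {"api": "jog_arm", "payload": {"delta_pos": [[-0.3, -2, 0], [-0.6, -4, 0], [-0.6, -4, 6], [-0.6, -4, 10], [-4, -4, 12], [-9, -3, 14], [-9, -3, 14]], "turn": [0, 0, 0, 0, 0, 0, 0], "grip": [1, 1, 1, 0.3, 0.3, 0.3, 0.3]}}

```text
time_s: 5.52
position: [0.3824, -0.0734, 0.2096]
tcp_rot: [[0.988, -0.156, -0.003], [-0.156, -0.988, 0.002], [-0.003, -0.002, -1.0]]
force: [0.4, -0.2, -0.2]
opening: 0.377
grasp_force: 0.0
```

Run:
```python
from h import *
c=snap('top','t2.png'); s=read_state(); print(s['position'],s['force'])
i=c['color'][105:280,225:425]
cv2.imwrite('pics/t2c.png',cv2.convertScaleAbs(cv2.resize(i,(685,600),interpolation=cv2.INTER_CUBIC),alpha=1.8))
```

```text
[ 0.38509864 -0.07462146  0.209572  ] [ 0.44934716 -0.51802676  0.20306631]
```

View pics/t2c.png

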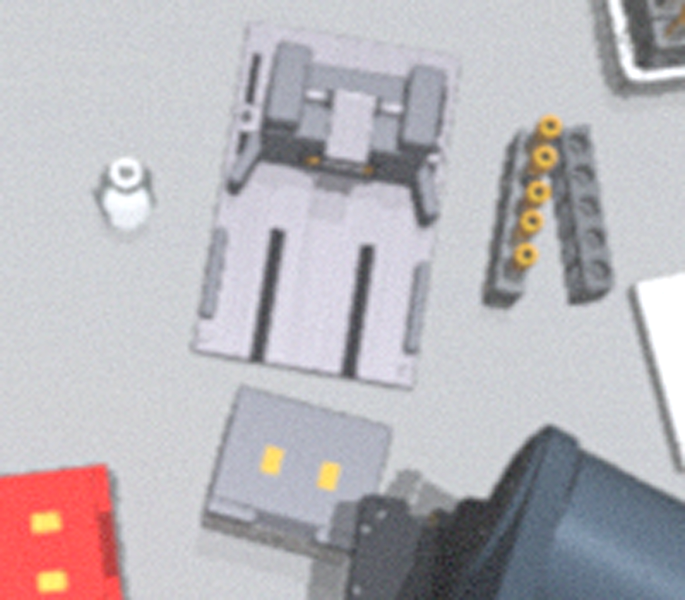

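The pack has shifted left; its far edge now runs (242,387) to (391,429) in the crop. Its yaw is still about 6° off, and the squaring push will correct that. Next I compute its lateral position.

Run:
```python
from h import *
import pickle
c=pickle.load(open('c0.pkl','rb'))['top']
T=lambda x,y,z: onz(c,225+(x+.5)/3.425-.5,105+(y+.5)/3.4286-.5,z)[:2]
a=np.radians(-8.9);e=np.array([np.cos(a),np.sin(a)]);n=np.array([-e[1],e[0]])
O=(T(194,350,.012)+T(411,387,.012))/2
for nm,p in(('fl',(242,387)),('fr',(391,429)),('nl',(202,515)),('gold',(301,468))):
  q=T(*p,.125);print(nm,q,(q-O)@e,(q-O)@n)
# check symmetric: inside back of dock
for p in((291,70),(424,90),(248,22),(458,62)): q=T(*p,.012 if p[1]in(22,62) else .10);print((q-O)@e,(q-O)@n)
d=T(242,387,.125)-T(391,429,.125);print(O,np.degrees(np.arctan2(-d[0],d[1])))
```

```text
fl [0.52692395 0.07086194] -0.04211352632643439 0.04690664439118209
fr [ 0.49923628 -0.03156753] -0.053620923289933536 -0.058573137450511584
nl [0.43868143 0.09771886] -0.13344863813468966 0.05978816204134383
gold [0.47154414 0.03040465] -0.09056738517820037 -0.001631366465244066
0.19990754468132058 0.04771483701256847
0.20170808296196896 -0.050385118472494966
0.2669139533512273 0.08427555733478417
0.26304735541021423 -0.08397599076890883
[0.56127348 0.01800466] -15.126103731505692
```

>>> {"api": "jog_arm", "payload": {"delta_pos": [[0.5, 4, 0], [1, 8, 0], [1.1, 11.7, 0], [1.1, 11.7, 0], [1.1, 11.7, -5], [1.1, 11.7, -10], [1.1, 11.7, -14], [1.1, 11.7, -14], [1.1, 11.7, -14], [1.1, 11.7, -14]], "turn": [0, 0, 0, 0, 0, 0, 0, 0, 0, 0], "grip": [0.2, 0.2, 0.2, 0.2, 0.2, 0.2, 0.2, 0.2, 0.2, 0.2]}}

```text
time_s: 6.82
position: [0.3989, 0.041, 0.0706]
tcp_rot: [[0.988, -0.156, 0.004], [-0.156, -0.988, -0.001], [0.004, 0.0, -1.0]]
force: [0.2, -0.5, -0.0]
opening: 0.803
grasp_force: 0.0
```

>>> {"api": "jog_arm", "payload": {"delta_pos": [[0.4, -0.06, 0], [0.8, -0.12, 0], [1.2, -0.18, 0], [1.6, -0.25, 0], [1.6, -0.25, 0]], "turn": [0, 0, 0, 0, 0], "grip": [0.2, 0.2, 0.2, 0.2, 0.2]}}

```text
time_s: 7.45
position: [0.4137, 0.0389, 0.0691]
tcp_rot: [[0.988, -0.155, -0.0], [-0.155, -0.988, 0.0], [-0.0, -0.0, -1.0]]
force: [-0.7, -0.2, 0.4]
opening: 0.801
grasp_force: 0.1
```

>>> {"api": "jog_arm", "payload": {"delta_pos": [[0.4, -0.06, 0], [0.8, -0.12, 0], [1.2, -0.19, 0], [1.6, -0.25, 0], [2.0, -0.31, 0], [2.4, -0.37, 0], [2.8, -0.43, 0], [3.2, -0.5, 0], [3.5, -0.55, 0], [3.5, -0.55, 0]], "turn": [0, 0, 0, 0, 0, 0, 0, 0, 0, 0], "grip": [0.2, 0.2, 0.2, 0.2, 0.2, 0.2, 0.2, 0.2, 0.2, 0.2]}}

```text
time_s: 8.7
position: [0.4494, 0.0332, 0.0693]
tcp_rot: [[0.988, -0.155, 0.002], [-0.155, -0.988, -0.0], [0.002, 0.0, -1.0]]
force: [-0.8, 0.4, -0.1]
opening: 0.799
grasp_force: 0.3
```

Run:
```python
from h import *
c=snap('top','t3.png'); s=snap('scene','s3.png')
i=cv2.resize(c['color'][105:280,225:425],(400,350),interpolation=cv2.INTER_CUBIC)
j=cv2.resize(s['color'][100:300,170:330],(400,500),interpolation=cv2.INTER_CUBIC)
o=np.zeros((500,800,3),np.uint8);o[:350,:400]=i;o[:,400:]=j
cv2.imwrite('pics/m3.png',cv2.convertScaleAbs(o,alpha=1.8))
```

```text
(no output)
```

View pics/m3.png

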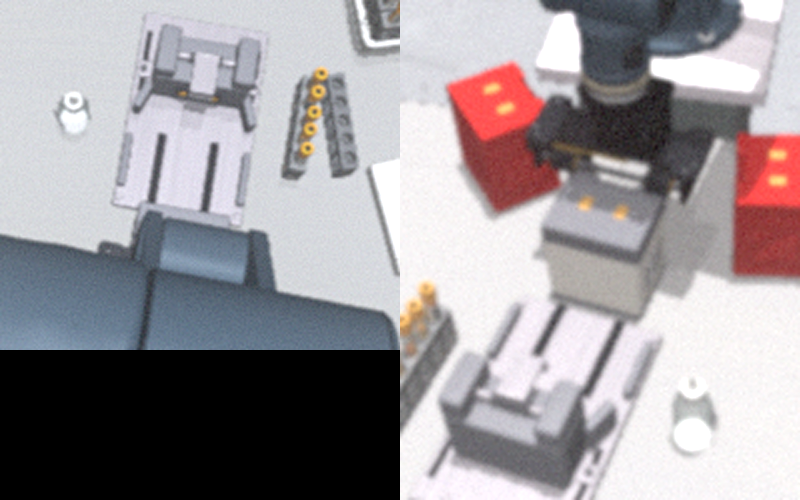

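The pack stands square in front of the dock, its foot's far edge running from about (552,300) to (637,318), with a small gap left. Now I close it by feel.

>>> {"api": "jog_arm", "payload": {"delta_pos": [[0.2, -0.03, 0], [0.4, -0.06, 0], [0.6, -0.09, 0], [0.8, -0.12, 0], [0.8, -0.12, 0]], "turn": [0, 0, 0, 0, 0], "grip": [0.2, 0.2, 0.2, 0.2, 0.2]}}

```text
time_s: 9.43
position: [0.4571, 0.0321, 0.0691]
tcp_rot: [[0.988, -0.155, 0.001], [-0.155, -0.988, -0.0], [0.001, -0.0, -1.0]]
force: [-1.1, -0.9, -1.2]
opening: 0.8
grasp_force: 0.6
```

>>> {"api": "jog_arm", "payload": {"delta_pos": [[0.1, -0.01, 0], [0.2, -0.03, 0], [0.2, -0.03, 0]], "turn": [0, 0, 0], "grip": [0.2, 0.2, 0.2]}}

```text
time_s: 9.8
position: [0.4588, 0.0319, 0.0691]
tcp_rot: [[0.988, -0.155, 0.0], [-0.155, -0.988, -0.0], [0.0, -0.0, -1.0]]
force: [-1.3, -0.8, -1.0]
opening: 0.801
grasp_force: 0.8
```

>>> {"api": "jog_arm", "payload": {"delta_pos": [[0.1, -0.01, 0], [0.2, -0.03, 0], [0.2, -0.03, 0]], "turn": [0, 0, 0], "grip": [0.2, 0.2, 0.2]}}

```text
time_s: 10.18
position: [0.4609, 0.0316, 0.0691]
tcp_rot: [[0.988, -0.155, 0.001], [-0.155, -0.988, -0.0], [0.001, -0.0, -1.0]]
force: [-1.4, 0.4, -1.9]
opening: 0.802
grasp_force: 0.7
```

>>> {"api": "jog_arm", "payload": {"delta_pos": [[0.1, -0.02, 0], [0.15, -0.02, 0], [0.15, -0.02, 0]], "turn": [0, 0, 0], "grip": [0.2, 0.2, 0.2]}}

```text
time_s: 10.55
position: [0.4612, 0.0316, 0.0691]
tcp_rot: [[0.988, -0.156, -0.002], [-0.156, -0.988, 0.0], [-0.002, -0.0, -1.0]]
force: [-3.8, 0.6, 2.3]
opening: 0.797
grasp_force: 2.3
```

>>> {"api": "jog_arm", "payload": {"delta_pos": [[0.1, -0.02, 0], [0.15, -0.02, 0], [0.15, -0.02, 0]], "turn": [0, 0, 0], "grip": [0.2, 0.2, 0.2]}}

```text
time_s: 10.92
position: [0.4615, 0.0316, 0.069]
tcp_rot: [[0.988, -0.156, -0.004], [-0.156, -0.988, 0.001], [-0.004, -0.0, -1.0]]
force: [-6.3, 0.2, 2.8]
opening: 0.798
grasp_force: 3.1
```

The foot has met the edge: motion stopped at x=0.461 and the force rose to 6 N. I'll back off, rise, and push high.

>>> {"api": "jog_arm", "payload": {"delta_pos": [[-0.5, 0.08, 0], [-1.2, 0.19, 0], [-1.2, 0.19, 2], [-1.2, 0.19, 4.3], [-1.2, 0.19, 4.3], [-0.9, 0.14, 4.3], [-0.9, 0.14, 4.3]], "turn": [0, 0, 0, 0, 0, 0, 0], "grip": [0.2, 0.2, 0.2, 0.2, 0.2, 0.2, 0.2]}}

```text
time_s: 11.8
position: [0.4547, 0.0325, 0.1115]
tcp_rot: [[0.988, -0.156, -0.0], [-0.156, -0.988, 0.0], [-0.0, -0.0, -1.0]]
force: [-0.7, -0.1, -0.3]
opening: 0.799
grasp_force: 0.0
```

>>> {"api": "jog_arm", "payload": {"delta_pos": [[0.2, -0.03, 0], [0.4, -0.06, 0], [0.6, -0.09, 0], [0.8, -0.12, 0], [0.8, -0.12, 0]], "turn": [0, 0, 0, 0, 0], "grip": [0.2, 0.2, 0.2, 0.2, 0.2]}}

```text
time_s: 12.42
position: [0.4613, 0.0317, 0.1119]
tcp_rot: [[0.988, -0.156, -0.003], [-0.156, -0.988, 0.0], [-0.003, -0.0, -1.0]]
force: [-3.0, 0.1, 1.0]
opening: 0.803
grasp_force: 1.3
```

>>> {"api": "jog_arm", "payload": {"delta_pos": [[0.3, -0.05, 0], [0.6, -0.09, 0], [0.9, -0.14, 0], [1.2, -0.19, 0], [1.2, -0.19, 0]], "turn": [0, 0, 0, 0, 0], "grip": [0.2, 0.2, 0.2, 0.2, 0.2]}}

```text
time_s: 13.05
position: [0.4753, 0.0294, 0.1123]
tcp_rot: [[0.988, -0.155, 0.001], [-0.155, -0.988, -0.0], [0.001, -0.0, -1.0]]
force: [-3.7, 0.6, 1.7]
opening: 0.799
grasp_force: 1.8
```

>>> {"api": "jog_arm", "payload": {"delta_pos": [[0.4, -0.06, 0], [0.8, -0.12, 0], [1.2, -0.19, 0], [1.6, -0.25, 0], [2.0, -0.31, 0], [2.4, -0.37, 0], [2.8, -0.43, 0], [3.2, -0.5, 0], [3.6, -0.56, 0], [3.6, -0.56, 0]], "turn": [0, 0, 0, 0, 0, 0, 0, 0, 0, 0], "grip": [0.2, 0.2, 0.2, 0.2, 0.2, 0.2, 0.2, 0.2, 0.2, 0.2]}}

```text
time_s: 14.3
position: [0.512, 0.0236, 0.1121]
tcp_rot: [[0.988, -0.156, 0.003], [-0.156, -0.988, -0.0], [0.003, 0.0, -1.0]]
force: [0.0, 0.1, 0.1]
opening: 0.8
grasp_force: 0.2
```

>>> {"api": "jog_arm", "payload": {"delta_pos": [[0.4, -0.06, 0], [0.8, -0.12, 0], [1.2, -0.19, 0], [1.6, -0.25, 0], [1.6, -0.25, 0], [1.6, -0.25, 0]], "turn": [0, 0, 0, 0, 0, 0], "grip": [0.2, 0.2, 0.2, 0.2, 0.2, 0.2]}}

```text
time_s: 15.05
position: [0.5264, 0.0215, 0.1121]
tcp_rot: [[0.988, -0.155, -0.0], [-0.155, -0.988, 0.0], [-0.0, -0.0, -1.0]]
force: [0.2, -0.3, 0.1]
opening: 0.802
grasp_force: 0.0
```

Run:
```python
from h import *
s=snap('scene','s4.png')
j=cv2.resize(s['color'][100:300,170:330],(480,600),interpolation=cv2.INTER_CUBIC)
cv2.imwrite('pics/m4.png',cv2.convertScaleAbs(j,alpha=1.8))
```

```text
(no output)
```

View pics/m4.png

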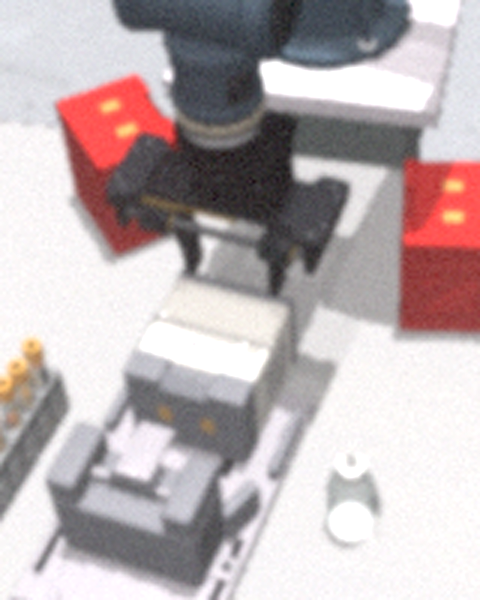

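The pack has fallen forward onto the bed: its gold contacts (165,412)/(207,426) now face the head and its groove side is up. The hand is clear behind it. Next I locate the foot end.

Run:
```python
from h import *
import pickle
c=pickle.load(open('c0.pkl','rb'))['scene']
a=np.radians(-8.9);e=np.array([np.cos(a),np.sin(a)]);n=np.array([-e[1],e[0]]);O=np.array([.563,.0185])
for p in((173,283),(290,308),(128,370),(245,405)):
  q=onz(c,170+p[0]/3,100+p[1]/3,.102)[:2];print(p,q,(q-O)@e,(q-O)@n)
```

```text
(173, 283) [ 0.53681544 -0.0314364 ] -0.018143617128855153 -0.05338617865146224
(290, 308) [0.54706246 0.07680133] -0.02476547405540253 0.05513366780379589
(128, 370) [ 0.63782111 -0.04397614] 0.08358595939236416 -0.05014831325680638
(245, 405) [0.65593798 0.06100067] 0.08524369528674408 0.05636742814530263
```

>>> {"api": "jog_arm", "payload": {"delta_pos": [[-1.5, 0.4, 0], [-2.7, 0.8, 0], [-2.7, 0.8, 0], [-2.7, 0.8, -3], [-2.7, 0.8, -5.7], [-2.7, 0.8, -5.7]], "turn": [0, 0, 0, 0, 0, 0], "grip": [0.2, 0.2, 0.2, 0.2, 0.2, 0.2]}}

```text
time_s: 15.85
position: [0.4984, 0.0296, 0.0538]
tcp_rot: [[0.988, -0.155, -0.004], [-0.155, -0.988, 0.001], [-0.004, 0.0, -1.0]]
force: [-0.0, -0.0, -0.8]
opening: 0.8
grasp_force: 0.0
```

>>> {"api": "jog_arm", "payload": {"delta_pos": [[0.5, -0.08, 0], [1.0, -0.15, 0], [1.5, -0.23, 0], [2.0, -0.31, 0], [2.5, -0.39, 0], [3.0, -0.47, 0], [3.5, -0.54, 0], [3.5, -0.54, 0]], "turn": [0, 0, 0, 0, 0, 0, 0, 0], "grip": [0.2, 0.2, 0.2, 0.2, 0.2, 0.2, 0.2, 0.2]}}

```text
time_s: 16.85
position: [0.536, 0.0237, 0.0551]
tcp_rot: [[0.988, -0.156, 0.002], [-0.156, -0.988, -0.0], [0.003, -0.0, -1.0]]
force: [-0.1, -1.0, 0.2]
opening: 0.804
grasp_force: 0.1
```

>>> {"api": "jog_arm", "payload": {"delta_pos": [[0.3, -0.05, 0], [0.6, -0.09, 0], [0.9, -0.14, 0], [1.0, -0.16, 0], [1.0, -0.16, 0]], "turn": [0, 0, 0, 0, 0], "grip": [0.2, 0.2, 0.2, 0.2, 0.2]}}

```text
time_s: 17.48
position: [0.5448, 0.0224, 0.0551]
tcp_rot: [[0.988, -0.155, 0.001], [-0.155, -0.988, -0.0], [0.001, -0.0, -1.0]]
force: [-1.3, -0.6, -1.9]
opening: 0.803
grasp_force: 0.7
```

>>> {"api": "jog_arm", "payload": {"delta_pos": [[0.2, -0.03, 0], [0.4, -0.06, 0], [0.6, -0.09, 0], [0.8, -0.12, 0], [0.8, -0.12, 0]], "turn": [0, 0, 0, 0, 0], "grip": [0.2, 0.2, 0.2, 0.2, 0.2]}}

```text
time_s: 18.1
position: [0.5531, 0.0211, 0.0552]
tcp_rot: [[0.988, -0.155, 0.001], [-0.155, -0.988, -0.0], [0.001, 0.0, -1.0]]
force: [-0.8, 0.6, -1.3]
opening: 0.8
grasp_force: 0.5
```

>>> {"api": "jog_arm", "payload": {"delta_pos": [[0.15, -0.02, 0], [0.3, -0.05, 0], [0.45, -0.07, 0], [0.6, -0.09, 0], [0.6, -0.09, 0]], "turn": [0, 0, 0, 0, 0], "grip": [0.2, 0.2, 0.2, 0.2, 0.2]}}

```text
time_s: 18.73
position: [0.5589, 0.0203, 0.0552]
tcp_rot: [[0.988, -0.155, 0.001], [-0.155, -0.988, -0.0], [0.001, -0.0, -1.0]]
force: [-2.4, 0.6, 1.5]
opening: 0.804
grasp_force: 1.0
```

>>> {"api": "jog_arm", "payload": {"delta_pos": [[0.15, -0.02, 0], [0.3, -0.05, 0], [0.45, -0.07, 0], [0.45, -0.07, 0]], "turn": [0, 0, 0, 0], "grip": [0.2, 0.2, 0.2, 0.2]}}

```text
time_s: 19.23
position: [0.5628, 0.0197, 0.0551]
tcp_rot: [[0.988, -0.155, -0.001], [-0.155, -0.988, 0.0], [-0.001, -0.0, -1.0]]
force: [-3.3, 0.3, 2.4]
opening: 0.802
grasp_force: 1.7
```

>>> {"api": "jog_arm", "payload": {"delta_pos": [[0.15, -0.02, 0], [0.3, -0.05, 0], [0.45, -0.07, 0], [0.45, -0.07, 0]], "turn": [0, 0, 0, 0], "grip": [0.2, 0.2, 0.2, 0.2]}}

```text
time_s: 19.73
position: [0.5649, 0.0195, 0.0548]
tcp_rot: [[0.988, -0.155, -0.006], [-0.155, -0.988, 0.001], [-0.006, -0.0, -1.0]]
force: [-7.5, 0.5, 3.7]
opening: 0.8
grasp_force: 3.6
```

Resistance is rising to 7.5 N, so the catch bevel has probably been met. I'll continue in small steps.

>>> {"api": "jog_arm", "payload": {"delta_pos": [[0.1, -0.015, 0], [0.2, -0.03, 0], [0.2, -0.03, 0]], "turn": [0, 0, 0], "grip": [0.2, 0.2, 0.2]}}

```text
time_s: 20.1
position: [0.5666, 0.0192, 0.0548]
tcp_rot: [[0.988, -0.155, -0.006], [-0.155, -0.988, 0.001], [-0.006, -0.0, -1.0]]
force: [-7.2, 0.6, 3.8]
opening: 0.803
grasp_force: 3.7
```

>>> {"api": "jog_arm", "payload": {"delta_pos": [[0.1, -0.015, 0], [0.2, -0.03, 0], [0.2, -0.03, 0]], "turn": [0, 0, 0], "grip": [0.2, 0.2, 0.2]}}

```text
time_s: 20.48
position: [0.5685, 0.019, 0.0548]
tcp_rot: [[0.988, -0.155, -0.006], [-0.155, -0.988, 0.001], [-0.006, -0.0, -1.0]]
force: [-7.3, 0.7, 3.9]
opening: 0.798
grasp_force: 3.8
```

>>> {"api": "jog_arm", "payload": {"delta_pos": [[0.1, -0.015, 0], [0.2, -0.03, 0], [0.3, -0.045, 0], [0.3, -0.045, 0]], "turn": [0, 0, 0, 0], "grip": [0.2, 0.2, 0.2, 0.2]}}

```text
time_s: 20.98
position: [0.5714, 0.0185, 0.0548]
tcp_rot: [[0.988, -0.155, -0.006], [-0.155, -0.988, 0.001], [-0.007, -0.0, -1.0]]
force: [-8.8, 1.4, 4.0]
opening: 0.798
grasp_force: 3.9
```

>>> {"api": "jog_arm", "payload": {"delta_pos": [[0.1, -0.015, 0], [0.2, -0.03, 0], [0.2, -0.03, 0]], "turn": [0, 0, 0], "grip": [0.2, 0.2, 0.2]}}

```text
time_s: 21.35
position: [0.5753, 0.018, 0.0548]
tcp_rot: [[0.988, -0.155, -0.003], [-0.155, -0.988, 0.001], [-0.003, -0.0, -1.0]]
force: [-4.3, 2.1, 1.1]
opening: 0.797
grasp_force: 2.7
```

>>> {"api": "jog_arm", "payload": {"delta_pos": [[0.1, -0.015, 0], [0.2, -0.03, 0], [0.2, -0.03, 0]], "turn": [0, 0, 0], "grip": [0.2, 0.2, 0.2]}}

```text
time_s: 21.72
position: [0.5782, 0.0175, 0.0548]
tcp_rot: [[0.988, -0.155, -0.001], [-0.155, -0.988, 0.0], [-0.001, -0.0, -1.0]]
force: [-3.4, 2.1, -1.3]
opening: 0.8
grasp_force: 2.1
```

The force dropped after the crest. I'll continue until the end stop.

>>> {"api": "jog_arm", "payload": {"delta_pos": [[0.1, -0.015, 0], [0.2, -0.03, 0], [0.2, -0.03, 0]], "turn": [0, 0, 0], "grip": [0.2, 0.2, 0.2]}}

```text
time_s: 22.1
position: [0.5788, 0.0174, 0.0548]
tcp_rot: [[0.988, -0.155, -0.004], [-0.155, -0.988, 0.001], [-0.004, -0.0, -1.0]]
force: [-5.5, 1.7, 0.4]
opening: 0.798
grasp_force: 3.3
```

>>> {"api": "jog_arm", "payload": {"delta_pos": [[0.1, -0.015, 0], [0.2, -0.03, 0], [0.2, -0.03, 0]], "turn": [0, 0, 0], "grip": [0.2, 0.2, 0.2]}}

```text
time_s: 22.48
position: [0.5794, 0.0173, 0.0548]
tcp_rot: [[0.988, -0.155, -0.007], [-0.155, -0.988, 0.001], [-0.007, -0.0, -1.0]]
force: [-8.2, 1.1, 2.5]
opening: 0.798
grasp_force: 4.5
```

>>> {"api": "jog_arm", "payload": {"delta_pos": [[0.1, -0.015, 0], [0.2, -0.03, 0], [0.2, -0.03, 0]], "turn": [0, 0, 0], "grip": [0.2, 0.2, 0.2]}}

```text
time_s: 22.85
position: [0.5793, 0.0174, 0.0548]
tcp_rot: [[0.988, -0.156, -0.011], [-0.156, -0.988, 0.002], [-0.011, -0.0, -1.0]]
force: [-11.8, 2.5, 5.8]
opening: 0.802
grasp_force: 6.3
```

>>> {"api": "jog_arm", "payload": {"delta_pos": [[0.1, -0.015, 0], [0.2, -0.03, 0], [0.25, -0.04, 0], [0.25, -0.04, 0]], "turn": [0, 0, 0, 0], "grip": [0.2, 0.2, 0.2, 0.2]}}

```text
time_s: 23.35
position: [0.5791, 0.0175, 0.0547]
tcp_rot: [[0.988, -0.156, -0.016], [-0.156, -0.988, 0.003], [-0.017, -0.0, -1.0]]
force: [-16.0, 2.7, 9.1]
opening: 0.801
grasp_force: 8.4
```

>>> {"api": "jog_arm", "payload": {"delta_pos": [[-0.5, 0.08, 0], [-1, 0.16, 0], [-2, 0.3, 0], [-4, 0.6, 0], [-5, 0.8, 4], [-10, 1.5, 8], [-14, 0, 12], [-14, -6, 14], [-14, -12, 14], [-14, -18, 14], [-14, -24, 14], [-14, -24, 14]], "turn": [0, 0, 0, 0, 0, 0, 0, 0, 0, 0, 0, 0], "grip": [0.2, 0.2, 0.2, 0.2, 0.2, 0.2, 0.2, 0.2, 0.2, 0.2, 0.2, 0.2]}}

```text
time_s: 24.85
position: [0.4487, -0.2299, 0.196]
tcp_rot: [[0.987, -0.161, 0.005], [-0.161, -0.987, -0.005], [0.006, 0.004, -1.0]]
force: [-0.6, -0.1, -0.2]
opening: 0.805
grasp_force: 0.0
```

Run:
```python
from h import *
c=snap('top','t5.png'); s=snap('scene','s5.png')
i=cv2.resize(c['color'][105:225,270:380],(400,436),interpolation=cv2.INTER_CUBIC)
j=cv2.resize(s['color'][200:320,170:280],(400,436),interpolation=cv2.INTER_CUBIC)
cv2.imwrite('pics/m5.png',cv2.convertScaleAbs(np.hstack([i,j]),alpha=1.8)); print(read_state()['position'],read_state()['force'])
```

```text
[ 0.4470198  -0.22480238  0.19527318] [0.41655748 0.2713758  0.40850444]
```

View pics/m5.png

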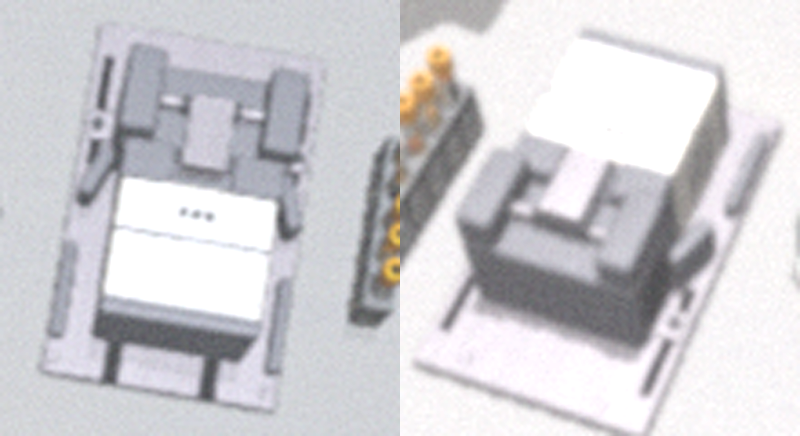

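The pack lies square and tight against the head, with the catch arm over its end: nose at (205,165) in the left half and (585,155) in the right. I'll compare the catch's height with the empty-dock picture to make sure it has dropped.

Run:
```python
from h import *
a=cv2.imread('pics/scene0.png');b=cv2.imread('pics/s5.png')
r=lambda m:cv2.resize(m[232:282,185:245],(390,325),interpolation=cv2.INTER_CUBIC)
o=np.hstack([r(a),r(b)]); o=cv2.convertScaleAbs(o,alpha=1.4)
for y in range(0,325,65): cv2.line(o,(0,y),(780,y),(0,200,0),1)
cv2.imwrite('pics/m6.png',o)
```

```text
(no output)
```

View pics/m6.png

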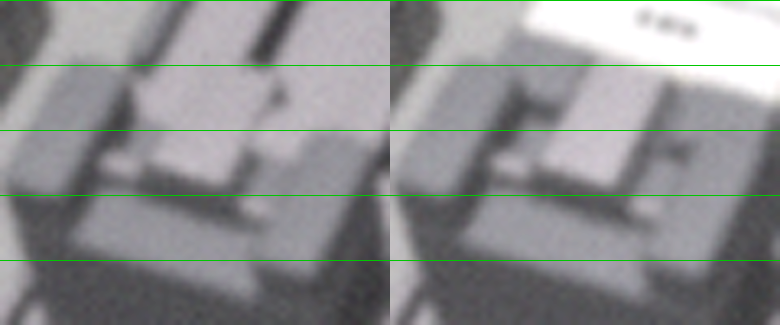

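The groove ends show as dark spots at (530,100) and (680,152) on either side of the arm, so the nose is over the groove. A quick numeric check of the arm tip follows, against the earlier frame with the catch at rest (s4).

Run:
```python
import cv2,numpy as np
for f in('s4','s5'):
  g=cv2.cvtColor(cv2.imread(f'pics/{f}.png'),cv2.COLOR_BGR2GRAY)
  print(f)
  for y in range(234,264,1): print(y,' '.join('%3d'%v for v in g[y,200:236]))
```

```text
s4
234 139 139 137 139 137 136 134 124 114 109  96  80  70  66  63  60  60  61  60  60  57  60  63  63  63  59  55  58  60  60  60  61  60  59  57  63
235 139 139 138 137 137 137 127 119 109 100  84  72  77  78  71  65  59  63  62  60  63  60  63  65  67  64  64  62  60  61  61  54  57  56  58  56
236 139 137 138 138 135 131 122 113 105  94  79  78  90  93  79  67  61  54  61  60  61  59  65  70  72  69  64  60  63  58  57  59  64  61  62  63
237 141 141 138 136 132 127 118 108  99  83  76  89 109 110  87  66  58  60  57  57  59  61  63  71  70  71  68  62  62  57  60  62  55  57  57  59
238 137 137 138 135 129 119 112 103  94  77  81 104 120 116  97  72  60  63  61  61  56  60  62  68  70  71  69  64  60  58  59  59  56  58  55  55
239 134 140 134 131 125 111 105  97  85  79  92 116 130 122 103  78  68  70  69  69  63  62  62  62  71  66  69  62  58  60  61  56  60  59  59  58
240 133 133 134 128 117 102  94  84  73  81 104 122 130 125 110  86  82  95  95  90  79  74  68  68  62  66  67  63  60  59  57  56  55  59  55  60
241 123 127 129 125 110  90  79  73  73  93 118 131 138 132 1
[... 7085 characters left out ...]
  72  73  79  91  97 106 117 126 132 132 118  94  81  76  85  99 106 112 108 108 104 106 108 109 110 110 110
260  77  78  79  83  83  80  71  66  61  63  64  70  72  71  79  86  93 105 105  97  83  78  81  96 104 111 110 109 105 102 106 109 110 111 115 111
261  89  94  96  96  90  86  78  69  65  67  62  63  62  67  66  70  74  75  80  78  73  76  85 100 105 110 111 109 104 105 111 110 111 111 112 110
262  99 104 105 104 102 100  91  82  74  73  66  62  60  60  63  65  65  66  67  69  74  78 100 112 117 115 113 107 107 108 111 112 111 113 114 114
263 104 109 109 108 110 108 100  94  93  90  81  75  68  65  62  62  64  63  62  66  70  84 105 121 125 123 118 107 105 111 113 109 111 111 113 113
```

The tip corner is at about (216,240) in both frames, a rise of 1 px or less. A lifted catch (0.17 rad) would show about 3 px, so it has dropped into the groove. Handing in.

```bash
python3 -c "
from rig import *
print(hand_in())"
```

```text
the job is handed in; nothing more can be done
None
```

I handed the job in, but no verdict came back. By feel and camera, the pack lies square and fully home against the contacts and the catch has dropped into its groove; the highest push I read was about 19 N, and the bottle, rack and scanner were left alone.

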